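Put the torque checker's extension bars back in their rack and zero its peak pointer

ROBOT

A 6-joint arm with a two-finger parallel gripper is mounted at the origin on the work surface. World frame = base frame: x ahead of the robot, y to its left, z up, the work surface at z = 0. Lengths are in m, angles in rad, forces in N, time in s.
With the tool pointing down it reaches from about 0.325 to 0.9 m from the base axis. Payload 6.1 kg.
Tool frame: the origin (TCP) lies where the fingers leave the gripper's body, on its centre line; the fingertips stand 73 mm ahead of it and the grasp point (between the pads) lies 54 mm ahead of it; z points along the fingers, x is the direction in which the jaws open and shut, and the axes are right-handed (so a half turn about z gives the same grasp; the last joint's range is limited). The gripper opens to 85 mm and grips with 20 to 120 N. Pads are 22 mm wide; open, the fingers measure 114 mm over their backs; the gripper's body (76 mm by 85 mm) begins 54 mm behind the grasp point. The pads swing forward as they close: fully open they stand 13 mm farther back than shut.
Start: joints at [0.998, 0.22, 1.526, -0, 1.395, -0.126], TCP at [0.27, 0.564, 0.304] pointing down, gripper open.
Joint ranges: [-2.98, 2.98], [-0.91, 2.08], [0.09, 2.57], [-1.24, 4.39], [0.2, 2.65], [-2.68, 2.68]. Speed limits (rad/s): [2.57, 2.57, 3.01, 3.14, 3.14, 3.14].

INTERFACE

Orientations are given as a unit quaternion [w, x, y, z].
In Python, from plant import state, capture, sign_off, search_frame, mark_of gives the robot as it stands.
- The arm moves only by the tool servo_tool, never from a script. Its argument "targets" is one flat list of numbers, 7 for each row, row after row: the shift along the tool's x, y, z in mm, then the turn, a rotation vector about the tool's x, y, z in degrees, then the gripper's target within -1 to 1 (shut at 1, half-way at 0, fully open at -1). In form: [tx, ty, tz, rx, ry, rz, fingers, tx, ty, tz, rx, ry, rz, fingers, ...]. A call has 1 to 12 rows; each row is the pose to reach, as a shift and turn from the pose measured when the call began, along the tool's axes at that moment; what a row does not reach only later rows make up. A row lasts 1/10 s, in which the tool goes at most 50 mm and 8.59 degrees, less where a joint would pass 70% of its speed; a pose out of reach is approached as far as the arm can. A call with a gripper value outside its range is refused whole. The fingers move at their own pace and stop on an object; "newtons" is the grip in N (left out, the last holds). Time passes only in rows, so rows that repeat a pose let the fingers close. It gives the time, the measured TCP pose, the force and the opening at its end, in the units of the state.
- state(): the state, without advancing time (a new reading comes with each control period).
- capture(name): name is "scene" or "top" or "wrist"; returns a dict with "frame" (480x640x3 uint8, blue, green, red), "z_map" (480x640 float32, m along the optical axis (not along the pixel's ray), 0 where there is no reading), "fx", "fy", "cx", "cy" (pixels), "k1" (the pictures are not rectified: a ray, as slopes to the right and down, at radius r is drawn at 1 + k1 r^2 times it, then the intrinsics apply), "world_from_camera" (4x4, takes a point from camera to world coordinates). Camera axes: x right, y down, z forward; pixel columns grow to the right and rows downward; lengths in m; the calibration is good to about 2 mm. A picture is of the moment at which its call begins.
- sign_off(): hands the job in, once; it reports no verdict.
Trained networks look in the newest picture that a camera, given by its name, has taken for a name from the list of things; names that differ only in an ending like _2 or _b are one class to them, and where a whole thing is asked for, a point or a joint stands for the part that bears it (a point fixed in the world has none). Each returns a list of dicts, best first, with "conf" (0 to 1); they miss things now and then, are a little off and sometimes report something else, mostly with a low value. They report only what shows in the picture. A call takes as long as a camera call. They do not tell look-alikes from the thing itself.
- search_frame(camera, name): "uv" ([column, row] in pixels, amid what is visible of it).
- mark_of(camera, name): "uv" ([column, row] in pixels: a listed point, or the origin of a listed thing).
The state is a dict: "t": time; "joint_positions": joint angles; "dq": joint speeds; "joint_efforts": joint torques, N m; "tcp_pos": TCP position; "eef_rot": TCP orientation; "contact_force": force on the tool from outside, world axes, zero at the start; "moment": the same for the moment, N m; "opening": finger opening in m.
Only numpy, scipy, OpenCV 4.12 (cv2) and the standard library are available. Lean on these libraries where they do the work, as an engineer would, in place of code of your own. Each camera call takes 0.05 s, during which the arm holds its last target. There are 200 camera calls.

TASK

Leave the torque checker ready for the next engine: stand its two chrome extension bars back in the tube rack with the big hexagon head up, resting on the bottom, the longer bar in the taller tube and the shorter bar in the lower tube, and turn the checker's peak pointer back counter-clockwise until it is fully home against its zero stop. Leave everything else on the bench where it is.

Things in the scene. Friction and masses are not known exactly. Their poses are not given: they have to be found in the camera images.
- long_bar: longer chrome extension bar, loose, lying level: 210 mm long, shaft 16 mm diameter; head (+x end): hexagon 24 mm over flats, 34 mm long; foot (-x end): 12.7 mm square tip 16 mm long, with a hexagon collar, 24 mm over flats, 20 to 30 mm from the tip's end. Origin at mid length on the underside (bench level), 12 mm below the axis; x runs along it from foot to head. About 340 g
- short_bar: shorter chrome extension bar, loose, lying level: 150 mm long, shaft 16 mm diameter; head (+x end): hexagon 24 mm over flats, 34 mm long; foot (-x end): 12.7 mm square tip 16 mm long, with a hexagon collar, 24 mm over flats, 20 to 30 mm from the tip's end. Origin at mid length on the underside (bench level), 12 mm below the axis; x runs along it from foot to head. About 250 g
- long_bar_foot (a point): middle of the square tip of the longer bar, on its axis
- short_bar_foot (a point): middle of the square tip of the shorter bar, on its axis
- rack: fixed steel rack: base plate 70 x 150 mm, 6 mm thick, carrying two upright square grey tubes, open at the top, 46 mm outside, 40 mm inside (3 mm wall), their centres 84 mm apart along its y; origin at the centre of the underside of the plate, z up
- tall_tube (a point): centre of the inner floor of the taller tube, 9 mm above the bench; its rim is 106 mm above this point; axes as the rack's
- low_tube (a point): centre of the inner floor of the lower tube, 9 mm above the bench; its rim is 71 mm above this point; axes as the rack's
- checker: fixed torque checker: grey box 120 x 120 mm, 45 mm high, with a round dial of 108 mm diameter on top (up to 48 mm); origin at the centre of its underside. A small pin on the dial at the zero mark, on its +x side, is the stop of the peak pointer
- pointer (a joint): angle of the peak pointer (rad): 0 = at its zero stop, growing as it turns clockwise seen from above; it stays where it is left
- pointer_grip (a point): point on the upright axis of the pointer's black knob, 79.5 mm above the bench, 5 mm below the top of the knob's bar grip. The bar is 44 mm long along this point's x (the pointer needle lies on its +x side), 12 mm thick, 24 mm high, and stands on a disc of 44 mm diameter whose top is 55.5 mm above the bench
- canister: squat tin canister with knurled screw lid, loose, 92 mm diameter, 68 mm high; origin at the centre of its underside
- oil_bottle: closed grey plastic bottle, loose, standing, 60 mm diameter, 150 mm high; origin at the centre of its underside
- starter_cup: grey aluminium recoil starter cup, loose, 84 mm across the rim, 45 mm high; origin at the centre of its underside
- height_knob: red plastic wheel-height knob, loose, 52 mm diameter, 32 mm high; origin at the centre of its underside
- throttle_lever: green plastic throttle control lever, loose, lying, about 85 mm long (along its x), 28 mm wide, 18 mm high; origin on the bench near its middle
- spark_plug: spark plug lying on the bench, loose, 58 mm long (along its x), 23 mm wide, 20 mm high; origin on the bench under its hexagon
There are look-alikes about, which are no part of the job. Leave any blue look-alike of the short_bar alone.

How it is judged:
By the outcome, as a careful person would: the job done as asked, in the order asked, and still so for the second after the job is handed in, with the robot touching nothing.
It also fails if it takes over 72 s, if anything falls off the work surface, if the arm or the gripper's body presses on something with over 40 N, if the wrist force passes 120 N, or if a joint passes its speed limit or range.

## Working session

There is one attempt and no reset: what is moved stays moved. The work goes in short steps, Python scripts to look and compute and a tool call to move; the robot and the scene stay as the last step left them, time stands still between calls to the robot, and variables do not carry over. Pictures are saved under pics/ and viewed, about 8 in all and at most 12, crops included, and the job is handed in when it is done.

Besides the shell and the picture viewer there is one more tool, called after "Request:" as name(argument=value, ...), one argument or row to a line, values as JSON. servo_tool: Moves the arm, as the interface text tells. Its arguments: {"type":"object","properties":{"targets":{"type":"array","items":{"type":"number"}},"newtons":{"type":"number"}},"required":["targets"]}

```bash
mkdir -p pics; ls
cat > h.py <<'E'
import numpy as np, cv2
from plant import *
from scipy.spatial.transform import Rotation as R
def ray(c,uv):
    d=np.array([(uv[0]-c['cx'])/c['fx'],(uv[1]-c['cy'])/c['fy']]); s=d.copy()
    for _ in range(20): s=d/(1+c['k1']*(s@s))
    return np.array([s[0],s[1],1.])
def at_depth(c,uv):
    z=c['z_map'][int(round(uv[1])),int(round(uv[0]))]; T=c['world_from_camera']
    return T[:3,:3]@(ray(c,uv)*z)+T[:3,3]
def at_h(c,uv,h):
    T=c['world_from_camera']; d=T[:3,:3]@ray(c,uv); return T[:3,3]+d*(h-T[2,3])/d[2]
def proj(c,p):
    T=c['world_from_camera']; q=T[:3,:3].T@(np.array(p)-T[:3,3]); s=q[:2]/q[2]; s=s*(1+c['k1']*(s@s))
    return np.array([s[0]*c['fx']+c['cx'],s[1]*c['fy']+c['cy']])
def cloud(c):
    v,u=np.mgrid[0:480,0:640]; d=np.stack([(u-c['cx'])/c['fx'],(v-c['cy'])/c['fy']],-1); s=d.copy()
    for _ in range(15): s=d/(1+c['k1']*(s**2).sum(-1,keepdims=True))
    z=c['z_map'][...,None]; P=np.concatenate([s*z,z],-1); T=c['world_from_camera']
    return P@T[:3,:3].T+T[:3,3]
def rows(target_pos,target_rot=None,st=None):
    "shift mm and rotvec deg in the tool axes from the present pose"
    st=st or state(); q=st['eef_rot']; r=R.from_quat([q[1],q[2],q[3],q[0]])
    t=r.inv().apply(np.array(target_pos)-st['tcp_pos'])*1000
    w=np.zeros(3) if target_rot is None else np.degrees((r.inv()*target_rot).as_rotvec())
    return t.round(1),w.round(1)
def down(yaw):
    "tool z down, tool x at world angle yaw"
    x=np.array([np.cos(yaw),np.sin(yaw),0]); z=np.array([0,0,-1.]); return R.from_matrix(np.stack([x,np.cross(z,x),z],1))
E
cat > a.py <<'E'
from h import *
for n in ['scene','top']:
    c=capture(n); cv2.imwrite(f'pics/{n}0.png',c['frame']); np.save(n+'.npy',c,allow_pickle=True)
    print(n,c['world_from_camera'][:3,3].round(3),c['fx'])
    for o in ['long_bar','short_bar','long_bar_foot','short_bar_foot','rack','tall_tube','low_tube','checker','pointer_grip','canister','oil_bottle']:
        print(o,[(np.round(d['uv']).astype(int).tolist(),round(d['conf'],2),at_depth(c,d['uv']).round(3).tolist()) for d in mark_of(n,o)][:4])
s=state(); print(s['t'],s['tcp_pos'],s['eef_rot'],s['opening'])
E
python3 a.py
```

```text
pics
scene [0.942 0.522 0.801] 457.0075832925562
long_bar [([382, 280], 0.68, [0.47, 0.113, 0.018]), ([251, 170], 0.25, [0.507, -0.36, 0.047])]
short_bar [([531, 316], 0.85, [0.293, 0.373, 0.019]), ([307, 149], 0.61, [0.318, -0.365, 0.027]), ([322, 235], 0.6, [0.478, -0.091, -0.001]), ([278, 372], 0.31, [0.779, 0.171, 0.057])]
long_bar_foot [([400, 246], 0.83, [0.368, 0.064, 0.019])]
short_bar_foot [([350, 222], 0.88, [0.398, -0.082, 0.002]), ([310, 158], 0.66, [0.329, -0.34, 0.015]), ([500, 328], 0.64, [0.353, 0.345, -0.001]), ([429, 392], 0.22, [0.602, 0.366, 0.071])]
rack [([458, 292], 0.66, [0.359, 0.233, 0.011]), ([430, 380], 0.64, [0.564, 0.34, 0.029]), ([311, 281], 0.22, [0.584, 0.006, -0.0])]
tall_tube [([431, 353], 0.58, [0.538, 0.312, 0.057]), ([377, 283], 0.17, [0.484, 0.113, 0.021])]
low_tube [([429, 393], 0.66, [0.601, 0.366, 0.066])]
checker [([258, 191], 0.91, [0.539, -0.273, 0.05])]
pointer_grip [([250, 171], 0.76, [0.529, -0.321, 0.078]), ([249, 322], 0.25, [0.752, 0.017, 0.006])]
canister [([201, 264], 0.88, [0.767, -0.144, 0.052]), ([333, 181], 0.28, [0.345, -0.217
[... 303 characters left out ...]
0.07, 0.015])]
short_bar_foot [([165, 333], 0.96, [0.354, 0.355, 0.02]), ([354, 308], 0.71, [0.407, -0.076, 0.017]), ([471, 343], 0.61, [0.326, -0.337, 0.02])]
rack [([182, 250], 0.7, [0.529, 0.296, 0.114])]
tall_tube [([188, 266], 0.97, [0.499, 0.292, 0.076])]
low_tube [([169, 241], 0.71, [0.562, 0.348, 0.048])]
checker [([450, 258], 0.6, [0.513, -0.293, 0.056])]
pointer_grip [([461, 252], 0.66, [0.524, -0.314, 0.079])]
canister [([392, 167], 0.77, [0.727, -0.169, 0.068]), ([180, 253], 0.29, [0.533, 0.318, 0.053])]
oil_bottle [([258, 160], 0.96, [0.74, 0.139, 0.093])]
1.2 [0.27006415 0.56363575 0.30390265] [-7.36053886e-07  8.46197401e-01  5.32869551e-01  2.46105480e-06] 0.08523852502463557
```

View pics/scene0.png

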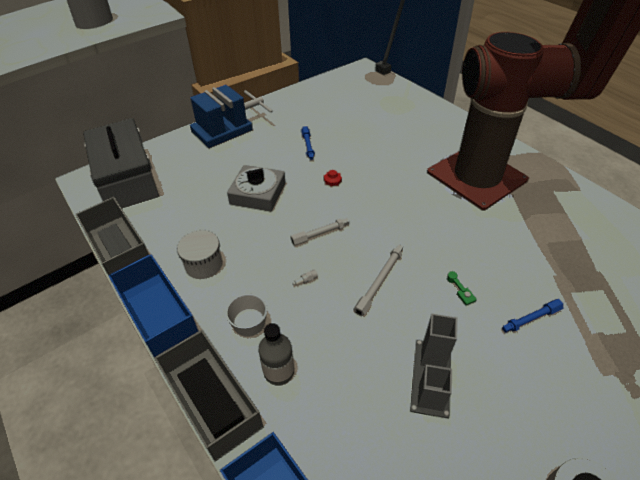

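View pics/top0.png

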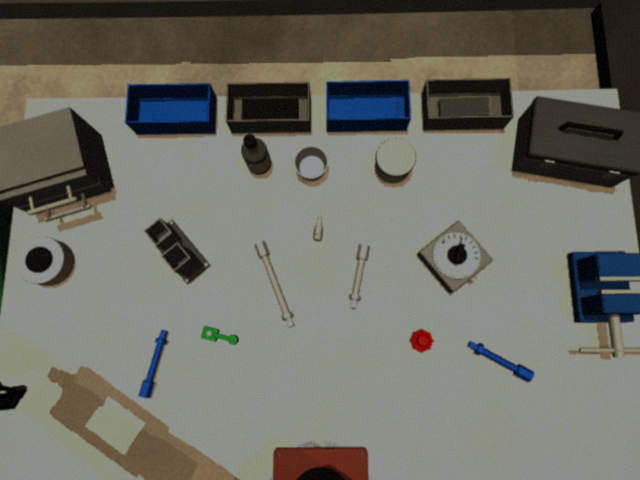

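Scene view: chrome long bar (362,307)–(400,247), chrome short bar (295,240)–(347,223), rack (435,365), checker (257,188). Bar candidates in the top view are the chrome pair (275,283) and (359,275), plus blue look-alikes at (155,363) and (500,360). The chrome ones are meant. The next step is geometry from depth and one enlarged crop.

```bash
cat > b.py <<'E'
from h import *
c=np.load('top.npy',allow_pickle=True).item(); P=cloud(c); f=c['frame']
cr=lambda x0,y0,x1,y1,s:cv2.resize(f[y0:y1,x0:x1],None,fx=s,fy=s,interpolation=cv2.INTER_CUBIC)
im=np.hstack([cr(240,225,380,335,3),cr(410,215,510,298,4)[:330]]); cv2.imwrite('pics/crop1.png',cv2.resize(im,(780,int(im.shape[0]*780/im.shape[1]))))
for n,(x0,y0,x1,y1) in dict(long=(250,232,302,332),short=(343,238,376,312)).items():
    Q=P[y0:y1,x0:x1].reshape(-1,3); g=f[y0:y1,x0:x1].reshape(-1,3)
    m=(Q[:,2]>.009)&(Q[:,2]<.04); Q=Q[m]
    mu=Q[:,:2].mean(0); w,V=np.linalg.eigh(np.cov((Q[:,:2]-mu).T)); a=V[:,1]; a=a if a[0]>0 else -a; s=(Q[:,:2]-mu)@a; l=(Q[:,:2]-mu)@[-a[1],a[0]]
    print(n,m.sum(),'mid',(mu+a*(s.max()+s.min())/2).round(4),'len',np.ptp(s).round(3),'yaw',np.degrees(np.arctan2(a[1],a[0])).round(1))
    for k in np.arange(s.min(),s.max(),.015):
        i=(s>=k)&(s<k+.015); print('  ',round(k-s.min(),3),'w',np.ptp(l[i]).round(4),'z',np.percentile(Q[i,2],90).round(3),'n',i.sum())
def rect(lo,hi,x0,y0,x1,y1):
    Q=P[y0:y1,x0:x1].reshape(-1,3); Q=Q[(Q[:,2]>lo)&(Q[:,2]<hi)]
    r=cv2.minAreaRect((Q[:,:2]*1000).astype(np.float32)); print(len(Q),np.round(r[0],1),np.round(r[1],1),round(r[2],1))
print('tall rim');rect(.105,.125,140,210,215,290)
print('low rim');rect(.072,.09,140,210,215,250)
print('plate');rect(.003,.02,140,205,215,290)
print('checker');rect(.040,.06,410,215,500,300)
print('knob');rect(.070,.095,430,230,490,280)
E
python3 b.py
```

```text
long 697 mid [0.4652 0.1063] len 0.21 yaw 21.4
   0.0 w 0.0121 z 0.02 n 39
   0.015 w 0.0275 z 0.023 n 70
   0.03 w 0.0154 z 0.02 n 44
   0.045 w 0.0151 z 0.02 n 44
   0.06 w 0.0154 z 0.02 n 43
   0.075 w 0.0154 z 0.02 n 46
   0.09 w 0.0157 z 0.021 n 43
   0.105 w 0.0157 z 0.02 n 42
   0.12 w 0.0156 z 0.021 n 44
   0.135 w 0.0155 z 0.019 n 42
   0.15 w 0.0157 z 0.022 n 43
   0.165 w 0.0261 z 0.022 n 55
   0.18 w 0.0272 z 0.025 n 72
   0.195 w 0.0265 z 0.024 n 68
   0.21 w 0.0165 z 0.021 n 2
short 524 mid [ 0.4809 -0.0886] len 0.151 yaw -11.8
   0.0 w 0.0124 z 0.02 n 37
   0.015 w 0.0273 z 0.024 n 65
   0.03 w 0.016 z 0.02 n 43
   0.045 w 0.0156 z 0.021 n 46
   0.06 w 0.0156 z 0.02 n 43
   0.075 w 0.0156 z 0.02 n 42
   0.09 w 0.0157 z 0.02 n 45
   0.105 w 0.0262 z 0.023 n 57
   0.12 w 0.0273 z 0.024 n 72
   0.135 w 0.0273 z 0.024 n 71
   0.15 w 0.0165 z 0.018 n 3
tall rim
179 [513.8 308.9] [47.4 46.8] 41.5
low rim
165 [558.4 347.1] [98.1 46.3] 40.3
plate
730 [558.5 345.3] [183.5 205. ] 89.2
checker
2507 [ 520.9 -309.8] [120.5 121.1] 37.6
knob
120 [ 521.  -308.9] [12.9 44. ] 70.3
```

View pics/crop1.png

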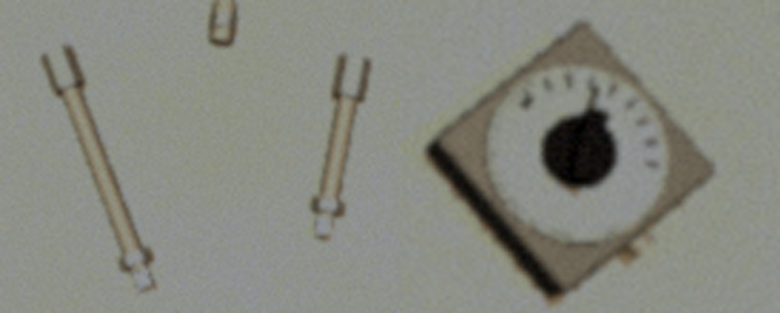

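Crop: both chrome bars have their heads at the top (60,70) and (352,75), feet at (145,285) and (322,235). The zero pin is at (526,100), and the needle points to (592,92). The sizes, 210 and 151 mm, match the list. First I'll test which way joint 4 tilts, then work out the approach.

Request:
servo_tool(
  targets=[0,0,0,8,0,0,-1,0,0,0,15,0,0,-1,0,0,0,15,0,0,-1],
  newtons=100,
)

```text
t: 1.5
tcp_pos: [0.2717, 0.5627, 0.3032]
eef_rot: [-0.111, 0.84, 0.527, -0.07]
contact_force: [-0.4, -0.3, -1.3]
opening: 0.0857
```

```bash
python3 -c "
from h import *
s=state();print(s['t'],np.round(s['joint_positions'],3),s['contact_force'])
for z in (.2,.077):
  print(rows([.5127,.1249,z],down(np.radians(111.4))),rows([.5127,.1249,z],down(np.radians(-68.6))))"
```

```text
1.5 [ 0.887  0.236  1.527  0.258  1.447 -0.274] [-0.36175593 -0.26657143 -1.34511133]
(array([-289.3,  420.3,   -6. ]), array([-14.2,  -6.1, -46.9])) (array([-289.3,  420.3,   -6. ]), array([ -7.5,  17.5, 131.9]))
(array([-289.2,  452.3,  112.8]), array([-14.2,  -6.1, -46.9])) (array([-289.2,  452.3,  112.8]), array([ -7.5,  17.5, 131.9]))
```

Joint 4 tilts toward "tool pointing left", so I'll pick with tool y towards the foot (x yaw −68.6°). Now the approach above the long bar's shaft.

Request:
servo_tool(
  targets=[-289,415,-25,-7.5,17.5,131.9,-1,-289,415,-25,-7.5,17.5,131.9,-1,-289,415,-25,-7.5,17.5,131.9,-1,-289,415,-25,-7.5,17.5,131.9,-1,-289,415,-25,-7.5,17.5,131.9,-1,-289,415,-25,-7.5,17.5,131.9,-1,-289,415,-25,-7.5,17.5,131.9,-1,-289,415,-25,-7.5,17.5,131.9,-1,-289,415,-25,-7.5,17.5,131.9,-1,-289,415,-25,-7.5,17.5,131.9,-1,-289,415,-25,-7.5,17.5,131.9,-1,-289,415,-25,-7.5,17.5,131.9,-1],
)

```text
t: 2.7
tcp_pos: [0.5136, 0.1231, 0.2195]
eef_rot: [-0.03, 0.942, -0.335, -0.019]
contact_force: [0.3, -0.5, 0.5]
opening: 0.0855
```

```bash
python3 -c "
from h import *
s=state();print(s['t'],np.round(s['joint_positions'],3),s['tcp_pos'],s['contact_force'])
for z in (.2,.077):
  print(rows([.5127,.1249,z],down(np.radians(-68.6))))"
```

```text
2.7 [0.051 0.068 1.862 0.074 1.224 0.708] [0.51356653 0.12305336 0.21948309] [ 0.32808797 -0.54166563  0.5296114 ]
(array([-0.8, -0. , 19.6]), array([-1.6,  3.7, 29.5]))
(array([  6. ,   5.4, 142.3]), array([-1.6,  3.7, 29.5]))
```

Request:
servo_tool(
  targets=[0.5,1,40,-1.6,3.7,29.5,-1,0.5,1,40,-1.6,3.7,29.5,-1,0.5,1,40,-1.6,3.7,29.5,-1,0.5,1,40,-1.6,3.7,29.5,-1,3,3,90,-1.6,3.7,29.5,-0.5,5,4.5,122,-1.6,3.7,29.5,-0.3,6,5.4,142,-1.6,3.7,29.5,-0.2,6,5.4,142.3,-1.6,3.7,29.5,-0.2,6,5.4,142.3,-1.6,3.7,29.5,-0.2],
)

```text
t: 3.6
tcp_pos: [0.5128, 0.1252, 0.0774]
eef_rot: [-0.0, 0.826, -0.563, 0.0]
contact_force: [0.5, 0.4, -0.4]
opening: 0.0516
```

```bash
python3 -c "
from h import *
s=state();print(s['t'],np.round(s['joint_positions'],3),s['tcp_pos'],s['contact_force'])
print(rows([.5127,.1249,.077],down(np.radians(-68.6))))
c=capture('wrist');cv2.imwrite('pics/w1.png',c['frame'])"
```

```text
3.6 [ 0.09   0.278  1.93  -0.     0.932  1.287] [0.5128243  0.12522678 0.07735386] [ 0.51066137  0.39979437 -0.43759428]
(array([0.3, 0.2, 0.4]), array([-0., -0.,  0.]))
```

View pics/w1.png

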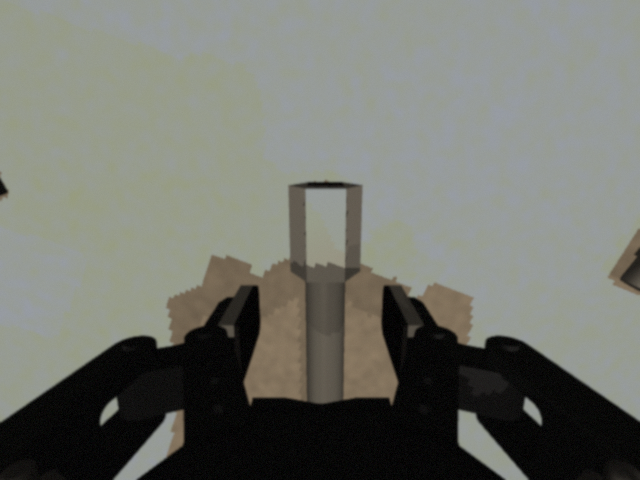

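The wrist view shows the shaft at (325,340), centred between the pads, with the head at (325,230) just beyond them. Next I close and lift.

Request:
servo_tool(
  targets=[0,0,0,0,0,0,0.4,0,0,0,0,0,0,1,0,0,0,0,0,0,1,0,0,0,0,0,0,1,0,0,0,0,0,0,1,0,0,-15,0,0,0,1,0,0,-50,0,0,0,1,0,0,-90,0,0,0,1,0,0,-135,0,0,0,1,0,0,-180,0,0,0,1,0,0,-220,0,0,0,1,0,0,-240,0,0,0,1],
  newtons=110,
)

```text
t: 4.85
tcp_pos: [0.5139, 0.1253, 0.3238]
eef_rot: [-0.003, 0.826, -0.563, 0.004]
contact_force: [1.0, 0.4, -3.1]
opening: 0.0115
```

```bash
python3 -c "
from h import *
s=state();print(s['t'],np.round(s['joint_positions'],3),s['tcp_pos'],s['contact_force'],s['moment'],s['opening'])
F=R.from_matrix(np.array([[1,0,0],[0,0,1],[0,-1,0]]).T)
F=R.from_matrix(np.stack([[1,0,0],[0,0,-1],[0,1,0]],1))
print(F.as_matrix())
g=np.array([.514,.309,.33])
print('x0',rows([.45,.15,.33],down(0)))
print('F',rows(g-[0,.065,0],F))
c=capture('wrist');cv2.imwrite('pics/w2.png',c['frame'])
"
```

```text
4.85 [ 0.09  -0.03   1.757 -0.     1.404  1.287] [0.51387838 0.12526666 0.32377643] [ 1.0495574  0.3520846 -3.0818961] [ 0.02391445 -0.11732037  0.0268691 ] 0.011510204408762967
[[ 1.  0.  0.]
 [ 0.  0.  1.]
 [ 0. -1.  0.]]
x0 (array([-46.3,  50.4,  -6.8]), array([ -0.4,  -0.4, -68.6]))
F (array([-110.5,  -43.5,   -6.1]), array([ 77.8, -53.6, -52.9]))
```

Request:
servo_tool(
  targets=[-30,0,-10,8,-5,-5,1,-60,-10,-10,16,-11,-11,1,-90,-25,-10,22,-15,-15,1,-110,-43,-10,28,-19.5,-19.5,1,-110,-43,-6,34,-23.5,-23,1,-110,-43,-6,40,-27.5,-27,1,-110,-43,-6,46,-31.5,-31,1,-110,-43,-6,52,-36,-35.5,1,-110,-43,-6,58,-40,-39.5,1,-110,-43,-6,64,-44,-43.5,1,-110,-43,-6,70,-48,-47.5,1,-110,-43,-6,77.8,-53.6,-52.9,1],
)

```text
t: 6.1
tcp_pos: [0.514, 0.2429, 0.3314]
eef_rot: [-0.684, 0.729, -0.031, 0.002]
contact_force: [0.4, 0.5, -2.0]
opening: 0.0115
```

```bash
cat > f.py <<'E'
from h import *
s=state();print(s['t'],np.round(s['joint_positions'],3),s['tcp_pos'],s['contact_force'],s['moment'],s['opening'])
F=R.from_matrix(np.stack([[1,0,0],[0,0,-1],[0,1,0]],1))
for z in (.33,.20): print('F',z,rows([.514,.244,z],F))
E
python3 f.py
```

```text
6.1 [-0.192  0.208  1.994  1.431  1.65  -0.602] [0.51395538 0.2428659  0.33142854] [ 0.3578422   0.48657347 -1.95901259] [-0.98938669  0.01923628  0.02165356] 0.011473093200062793
F 0.33 (array([0. , 1.4, 1.2]), array([ 3.7, -2.7, -2.3]))
F 0.2 (array([  5.1, 131. ,   9.7]), array([ 3.7, -2.7, -2.3]))
```

Request:
servo_tool(
  targets=[0,1,1,3.7,-2.7,-2.3,1,0,1,1,3.7,-2.7,-2.3,1,0,1,1,3.7,-2.7,-2.3,1],
)

```text
t: 6.4
tcp_pos: [0.5138, 0.2439, 0.3293]
eef_rot: [-0.706, 0.708, -0.002, -0.001]
contact_force: [-1.1, 0.3, -2.8]
opening: 0.0116
```

```bash
cat > g.py <<'E'
from f import *
import sys
ims=[]
for n in ['scene','top']:
    c=capture(n); P=cloud(c); q=s['tcp_pos']+R.from_quat(np.roll(s['eef_rot'],-1)).apply([0,0,.065])
    u,v=proj(c,q).astype(int); ims.append(cv2.resize(c['frame'][max(v-75,0):v+75,max(u-65,0):u+65],(390,450)))
    Q=P.reshape(-1,3); m=(np.hypot(Q[:,0]-q[0],Q[:,1]-q[1])<.035)&(Q[:,2]>.12); Q=Q[m]
    for z in np.arange(.12,.42,.02):
        k=Q[(Q[:,2]>=z)&(Q[:,2]<z+.02)]
        if len(k)>3: print(n,round(z+.01,3),len(k),k.mean(0).round(4))
    print(n,'top z',np.percentile(Q[:,2],99) if len(Q) else None, 'grip',q.round(4))
cv2.imwrite(f'pics/{sys.argv[1]}.png',np.hstack(ims))
E
python3 g.py g1
```

```text
6.4 [-0.187  0.266  1.967  1.453  1.716 -0.668] [0.51382456 0.24385903 0.32928743] [-1.11197949  0.26336101 -2.79212574] [-0.94030293 -0.04255293 -0.05289524] 0.011577239342637076
F 0.33 (array([ 0.2, -0.7,  0.1]), array([ 0.1, -0. , -0.2]))
F 0.2 (array([  0.7, 129.3,   0.4]), array([ 0.1, -0. , -0.2]))
scene 0.17 36 [0.5188 0.3109 0.1733]
scene 0.19 145 [0.5195 0.3122 0.1951]
scene 0.21 84 [0.5193 0.3117 0.2099]
scene 0.23 87 [0.5195 0.312  0.2302]
scene 0.25 92 [0.5191 0.3122 0.25  ]
scene 0.27 99 [0.5192 0.3121 0.2698]
scene 0.29 111 [0.519  0.3125 0.29  ]
scene 0.31 94 [0.519  0.313  0.3092]
scene 0.33 475 [0.5234 0.2964 0.3329]
scene 0.35 230 [0.5209 0.3076 0.3489]
scene 0.37 391 [0.5183 0.3128 0.3734]
scene top z 0.37908853757968175 grip [0.5139 0.3089 0.3291]
top 0.17 5 [0.5161 0.3068 0.1694]
top 0.19 24 [0.5132 0.3028 0.1951]
top 0.21 4 [0.5151 0.3054 0.2045]
top 0.25 8 [0.5077 0.3116 0.2509]
top 0.31 26 [0.5205 0.2983 0.3152]
top 0.33 292 [0.5131 0.2947 0.3351]
top 0.35 140 [0.5126 0.2989 0.3462]
top 0.37 262 [0.5139 0.3123 0.3745]
top 0.39 8 [0.5148 0.3126 0.3806]
top top z 0.3800137567040059 grip [0.5139 0.3089 0.3291]
```

View pics/g1.png

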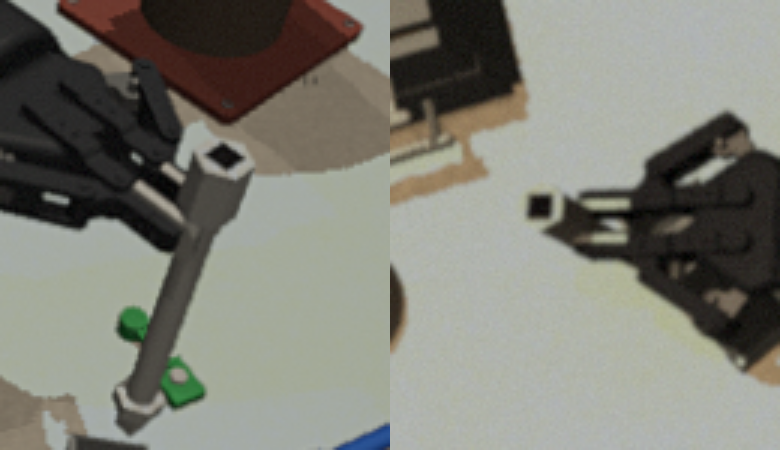

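Both views show the bar hanging vertical (left panel head (220,175), foot (135,420)) above the tall tube, with no slip. The foot end is at z≈0.170, so I lower about 157 mm.

Request:
servo_tool(
  targets=[0,20,-1,0,0,0,1,0,40,-1,0,0,0,1,0,52,-1,0,0,0,1,0,62,-1,0,0,0,1,0,75,-1,0,0,0,1,0,90,-1,0,0,0,1,0,107,-1,0,0,0,1,0,124,-1,0,0,0,1,0,140,-1,0,0,0,1,0,150,-1,0,0,0,1,0,154,-1,0,0,0,1,0,155,-1,0,0,0,1],
)

```text
t: 7.7
tcp_pos: [0.5138, 0.2427, 0.1756]
eef_rot: [-0.706, 0.708, -0.0, -0.0]
contact_force: [-0.1, 0.4, -1.9]
opening: 0.0116
```

```bash
python3 f.py; python3 -c "
from h import *
c=np.load('top.npy',allow_pickle=True).item(); P=cloud(c)
Q=P[130:180,235:275].reshape(-1,3);Q=Q[(Q[:,2]>.06)&(Q[:,2]<.2)];print('bottle',np.median(Q,0),Q.min(0),Q.max(0))
"
```

```text
7.7 [-0.19   0.597  1.922  1.415  1.679 -0.956] [0.51384057 0.24266375 0.17557575] [-0.05647883  0.40208048 -1.94182831] [-0.9443381  -0.03893025 -0.01462808] 0.011585325828457855
F 0.33 (array([   0. , -154.4,    1.1]), array([ 0.1, -0. , -0. ]))
F 0.2 (array([  0.1, -24.4,   1.3]), array([ 0.1, -0. , -0. ]))
bottle [0.75500003 0.14412451 0.10406809] [0.73402075 0.11938251 0.06003795] [0.79494327 0.17824783 0.15378785]
```

Request:
servo_tool(
  targets=[0,4,0,0,0,0,1,0,6,0,0,0,0,1,0,6,0,0,0,0,0.6,0,6,0,0,0,0,0.2,0,6,0,0,0,0,-0.2,0,6,0,0,0,0,-0.3,0,6,-10,0,0,0,-0.3,0,6,-35,0,0,0,-0.3,0,0,-70,0,0,0,-0.3,0,-30,-100,0,0,0,-0.3,0,-70,-120,0,0,0,-0.3,0,-110,-120,0,0,0,-0.3],
)

```text
t: 8.9
tcp_pos: [0.5145, 0.1198, 0.287]
eef_rot: [-0.707, 0.708, -0.002, 0.001]
contact_force: [1.7, 1.0, 0.1]
opening: 0.0554
```

```bash
cat > k.py <<'E'
from h import *
s=state();print(s['t'],np.round(s['joint_positions'],3),s['tcp_pos'],s['contact_force'],s['opening'])
c=capture('scene'); P=cloud(c).reshape(-1,3); cv2.imwrite('pics/k1.png',cv2.resize(c['frame'][260:440,360:520],None,fx=3,fy=3))
Q=P[(np.hypot(P[:,0]-.514,P[:,1]-.309)<.06)&(P[:,2]>.12)]
for z in np.arange(.12,.24,.02):
    k=Q[(Q[:,2]>=z)&(Q[:,2]<z+.02)]
    if len(k)>3: print(round(z+.01,3),len(k),k.mean(0).round(4))
print('top',np.percentile(Q[:,2],99))
th=np.radians(15); a=np.radians(-11.8)
h=np.array([np.cos(a),np.sin(a),0]); m=np.array([.4809,-.0886,.012])
g=m+h*(.104-.075)
x=np.array([np.cos(a-np.pi/2),np.sin(a-np.pi/2),0]); z=np.array([0,0,-1])*np.cos(th)-h*np.sin(th)
T=R.from_matrix(np.stack([x,np.cross(z,x),z],1))
tip=73; s_=(10.5-11*np.sin(th))/np.cos(th); d=(73-s_)/1000
pos=g-z*d; print('bar at',d,'target TCP',pos, rows(pos,T), 'hover',rows(pos-z*.1,T))
E
python3 k.py
```

```text
8.9 [-0.417  0.385  1.918  1.284  1.873 -0.775] [0.51446772 0.11983013 0.28696727] [1.66799789 0.98521396 0.06425991] 0.05543363173065125
0.13 58 [0.5201 0.3105 0.1301]
0.15 69 [0.5205 0.3108 0.1499]
0.17 65 [0.5203 0.3109 0.169 ]
0.19 96 [0.5224 0.3118 0.1921]
0.21 255 [0.5189 0.3105 0.2137]
0.23 52 [0.5142 0.3081 0.2206]
top 0.22123895878124727
bar at 0.06507704122243647 target TCP [ 0.52577439 -0.09797475  0.07485959] (array([   8.5,  219. , -217.8]), array([-73.5,  68.6,  90.2])) hover (array([  34.7,  122.7, -223.2]), array([-73.5,  68.6,  90.2]))
```

View pics/k1.png

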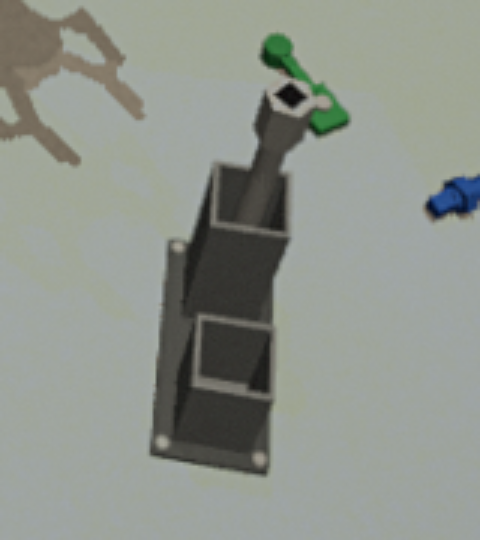

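The crop shows the long bar upright in the tall tube, head up at (290,95), and the top measured at 0.221 m (expected 0.219). Now the short bar, which I'll pick with the tool leaned 15°.

Request:
servo_tool(
  targets=[5,0,-50,-4.5,4.2,5.5,-0.3,10,0,-100,-9,8.4,11,-0.3,15,0,-150,-13.5,12.6,16.5,-0.3,20,0,-190,-18,16.8,22,-0.3,25,0,-223,-22.5,21,27.5,-0.3,30,0,-223,-27,25.2,33,-0.3,34,0,-223,-31.5,29.4,38.5,-0.3,34,0,-223,-36,33.6,44,-0.3,34,10,-223,-40.5,37.8,49.7,-0.3,34,20,-223,-45,42,55.2,-0.3,34,30,-223,-49.5,46.2,60.7,-0.3,34,40,-223,-54,50.4,66.2,-0.3],
)

```text
t: 10.15
tcp_pos: [0.5493, -0.1037, 0.2541]
eef_rot: [-0.165, 0.75, -0.635, -0.082]
contact_force: [0.5, 1.0, -0.0]
opening: 0.0554
```

```bash
sed -i '/^c=capture/,/^print(.top/d' k.py; python3 k.py
```

```text
10.15 [-0.496  0.128  1.762  0.366  1.363  0.812] [ 0.5493308  -0.10367693  0.25411067] [ 0.50588306  0.97625772 -0.03147144] 0.05536126896934502
bar at 0.06507704122243647 target TCP [ 0.52577439 -0.09797475  0.07485959] (array([ 50. ,  48.1, 167.1]), array([-19.4,  18. ,  23.7])) hover (array([27.4, 10.1, 77.4]), array([-19.4,  18. ,  23.7]))
```

Request:
servo_tool(
  targets=[15,5,40,-4.8,4.5,5.9,-0.3,27,10,77,-9.7,9,11.9,-0.3,27,10,77,-14.5,13.5,17.8,-0.3,27,10,77,-19.4,18,23.7,-0.3,27,10,77,-19.4,18,23.7,-0.3,38,27,120,-19.4,18,23.7,-0.3,45,40,148,-19.4,18,23.7,-0.3,50,48,166,-19.4,18,23.7,-0.3,50,48,166,-19.4,18,23.7,-0.3],
)

```text
t: 11.05
tcp_pos: [0.5225, -0.098, 0.0728]
eef_rot: [-0.084, -0.625, 0.769, 0.104]
contact_force: [-0.4, 0.7, 0.9]
opening: 0.0558
```

```bash
python3 k.py; python3 -c "
from h import *
c=capture('wrist');cv2.imwrite('pics/w3.png',c['frame'])"
```

```text
11.05 [-0.32   0.446  1.737 -0.03   1.225  1.47 ] [ 0.5224639  -0.09796162  0.07276411] [-0.39915976  0.72857898  0.91041775] 0.055762008277203685
bar at 0.06507704122243647 target TCP [ 0.52577439 -0.09797475  0.07485959] (array([-0.7, -2.6, -2.9]), array([0.4, 0.1, 0.1])) hover (array([  -0.8,   -1.9, -102.9]), array([0.4, 0.1, 0.1]))
```

View pics/w3.png

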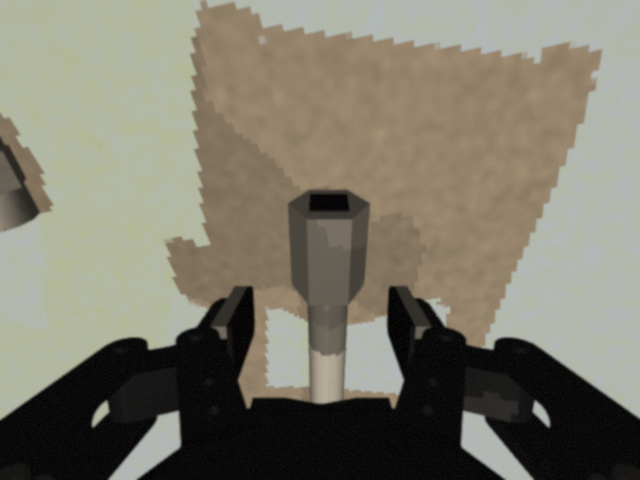

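The shaft is centred at (327,350), with the short chrome bar's head at (328,245). I correct 3 mm upward, close and lift.

Request:
servo_tool(
  targets=[-0.5,-2.5,-3,0.4,0,0,0,-0.5,-2.5,-3,0.4,0,0,0.4,-0.5,-2.5,-3,0.4,0,0,1,-0.5,-2.5,-3,0.4,0,0,1,-0.5,-2.5,-3,0.4,0,0,1,-0.5,-2.5,-3,0.4,0,0,1,0,-8,-25,0.4,0,0,1,0,-20,-65,0.4,0,0,1,0,-32,-110,0.4,0,0,1,0,-44,-155,0.4,0,0,1,0,-56,-200,0.4,0,0,1,0,-60,-220,0.4,0,0,1],
  newtons=110,
)

```text
t: 12.3
tcp_pos: [0.6405, -0.123, 0.2776]
eef_rot: [-0.078, -0.626, 0.77, 0.096]
contact_force: [0.6, -0.6, -1.6]
opening: 0.0193
```

```bash
cat > m.py <<'E'
from h import *
s=state();print(s['t'],np.round(s['joint_positions'],3),s['tcp_pos'],s['contact_force'],s['moment'],s['opening'])
th=np.radians(15); a=np.radians(107); h=np.array([np.cos(a),np.sin(a),0]); x=np.array([h[1],-h[0],0])
z=h*np.cos(th)-np.array([0,0,1])*np.sin(th); T=R.from_matrix(np.stack([x,np.cross(z,x),z],1))
L=np.array([.5775,.3645,0])
for gz in (.26,.20,.13,.12): 
    p=L+[0,0,gz]-z*.065; print('grip',gz,p.round(3),rows(p,T))
E
python3 m.py
```

```text
12.3 [-0.301  0.459  1.291 -0.023  1.639  1.476] [ 0.64045368 -0.12302665  0.27760806] [ 0.60210853 -0.60812957 -1.61834459] [-0.03620683 -0.27419823 -0.00473853] 0.01933398466475073
grip 0.26 [0.596 0.304 0.277] (array([-409.4,  126.5,   33.1]), array([  52.7,  -64.2, -109.5]))
grip 0.2 [0.596 0.304 0.217] (array([-409.4,  111.7,   91.3]), array([  52.7,  -64.2, -109.5]))
grip 0.13 [0.596 0.304 0.147] (array([-409.4,   94.5,  159.1]), array([  52.7,  -64.2, -109.5]))
grip 0.12 [0.596 0.304 0.137] (array([-409.4,   92.1,  168.8]), array([  52.7,  -64.2, -109.5]))
```

Request:
servo_tool(
  targets=[0,-12,-40,3.1,-3.8,-6.4,1,0,-15,-58,6.2,-7.6,-12.9,1,-20,-8,-60,9.3,-11.3,-19.3,1,-60,5,-58,12.4,-15.1,-25.8,1,-100,20,-55,15.5,-18.9,-32.2,1,-140,35,-52,18.6,-22.7,-38.6,1,-180,50,-48,21.7,-26.4,-45.1,1,-220,65,-45,24.8,-30.2,-51.5,1,-260,80,-40,27.9,-34,-58,1,-300,95,-36,31,-37.8,-64.4,1,-340,115,-32,34.1,-41.5,-70.9,1,-370,128,-28,37.2,-45.3,-77.3,1],
)

```text
t: 13.5
tcp_pos: [0.5999, 0.2652, 0.3375]
eef_rot: [-0.456, 0.863, -0.188, -0.107]
contact_force: [1.1, -1.0, -3.5]
opening: 0.0191
```

```bash
sed -i 's/(.26,/(.32,.26,/' m.py; python3 m.py
```

```text
13.5 [-0.049  0.243  1.657  0.985  1.441  0.135] [0.59987957 0.265228   0.33748315] [ 1.0825347  -1.04557423 -3.46830066] [-0.7997781  -0.04504212 -0.05132046] 0.019103944417636225
grip 0.32 [0.596 0.304 0.337] (array([-12.3, -18. ,  32.9]), array([ 15.5, -18.7, -31.8]))
grip 0.26 [0.596 0.304 0.277] (array([ 9.1, 26.9, 66.5]), array([ 15.5, -18.7, -31.8]))
grip 0.2 [0.596 0.304 0.217] (array([ 30.5,  71.7, 100.2]), array([ 15.5, -18.7, -31.8]))
grip 0.13 [0.596 0.304 0.147] (array([ 55.5, 124.1, 139.4]), array([ 15.5, -18.7, -31.8]))
grip 0.12 [0.596 0.304 0.137] (array([ 59. , 131.5, 145. ]), array([ 15.5, -18.7, -31.8]))
```

Request:
servo_tool(
  targets=[-12,-18,33,3.1,-3.8,-6.4,1,-12,-18,33,6.2,-7.5,-12.8,1,-12,-18,33,9.3,-11.2,-19.1,1,-12,-18,33,12.4,-15,-25.5,1,-12,-18,33,15.5,-18.7,-31.8,1,-12,-18,33,15.5,-18.7,-31.8,1,-12,-18,33,15.5,-18.7,-31.8,1],
)

```text
t: 14.2
tcp_pos: [0.5964, 0.3045, 0.3363]
eef_rot: [-0.601, 0.785, 0.116, -0.09]
contact_force: [-0.5, -1.4, -2.4]
opening: 0.0186
```

```bash
sed -i 's/from f import/from m import/' g.py; python3 g.py g2
```

```text
14.2 [-0.023  0.479  1.513  1.196  1.741 -0.494] [0.59639566 0.30448869 0.33634779] [-0.5068163  -1.38654656 -2.40552402] [-0.84821608 -0.23318912 -0.01885408] 0.018621498034723998
grip 0.32 [0.596 0.304 0.337] (array([-0.5, -0.5, -0. ]), array([ 0.1, -0.1, -0.2]))
grip 0.26 [0.596 0.304 0.277] (array([-0.4, 57.4, 15.6]), array([ 0.1, -0.1, -0.2]))
grip 0.2 [0.596 0.304 0.217] (array([ -0.2, 115.4,  31.2]), array([ 0.1, -0.1, -0.2]))
grip 0.13 [0.596 0.304 0.147] (array([-1.00e-01,  1.83e+02,  4.95e+01]), array([ 0.1, -0.1, -0.2]))
grip 0.12 [0.596 0.304 0.137] (array([ -0. , 192.6,  52.1]), array([ 0.1, -0.1, -0.2]))
scene 0.21 32 [0.5838 0.3684 0.2152]
scene 0.23 130 [0.5835 0.3695 0.236 ]
scene 0.25 135 [0.5831 0.3681 0.2472]
scene 0.27 96 [0.5832 0.3691 0.2697]
scene 0.29 94 [0.5829 0.37   0.2888]
scene 0.31 176 [0.5868 0.3601 0.3144]
scene 0.33 730 [0.5881 0.3539 0.3308]
scene 0.35 366 [0.5817 0.3697 0.3534]
scene 0.37 117 [0.5783 0.3679 0.3605]
scene top z 0.36099687322971247 grip [0.5781 0.3645 0.3194]
top 0.21 10 [0.5749 0.3661 0.2129]
top 0.23 58 [0.5715 0.3678 0.236 ]
top 0.25 41 [0.5738 0.3678 0.2491]
top 0.27 24 [0.5752 0.3678 0.2659]
top 0.31 46 [0.5849 0.3552 0.3157]
top 0.33 401 [0.5813 0.354  0.3312]
top 0.35 215 [0.5775 0.3669 0.3536]
top 0.37 61 [0.5785 0.3703 0.3609]
top top z 0.3618556572590375 grip [0.5781 0.3645 0.3194]
```

View pics/g2.png

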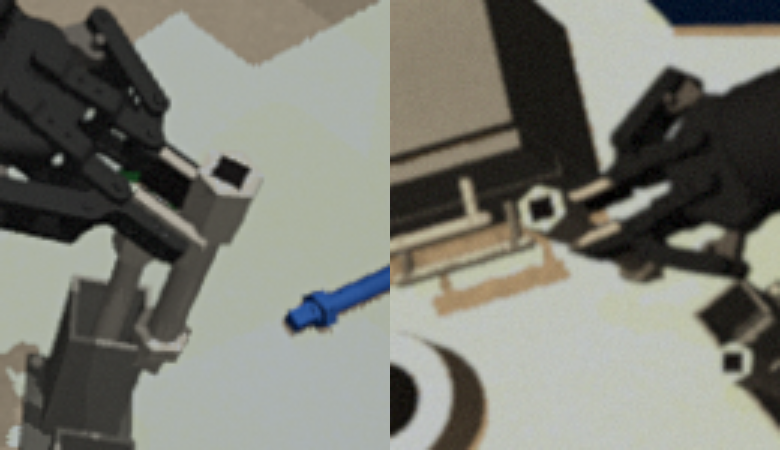

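The short bar hangs vertical, head at (230,190) in the left panel. The foot end is at z≈0.211 and the head top at 0.361, over the low tube. The long bar is still upright in the tall tube. Next I lower about 190 mm.

Request:
servo_tool(
  targets=[0,30,6,0,0,0,1,0,60,14,0,0,0,1,0,90,22,0,0,0,1,0,110,28,0,0,0,1,0,120,30,0,0,0,1,0,130,33,0,0,0,1,0,142,36,0,0,0,1,0,155,40,0,0,0,1,0,168,43,0,0,0,1,0,178,46,0,0,0,1,0,184,48,0,0,0,1,0,185,48,0,0,0,1],
)

```text
t: 15.5
tcp_pos: [0.5961, 0.3029, 0.1451]
eef_rot: [-0.602, 0.785, 0.116, -0.09]
contact_force: [-0.1, 0.1, -1.9]
opening: 0.019
```

```bash
python3 m.py
```

```text
15.5 [-0.025  0.765  1.512  1.163  1.635 -0.76 ] [0.59613219 0.30293726 0.14505937] [-0.14020563  0.08136774 -1.93955884] [-8.77794038e-01 -2.77645434e-01 -6.83840956e-04] 0.01896743629545582
grip 0.32 [0.596 0.304 0.337] (array([  -0.2, -185.6,  -48.3]), array([ 0. , -0. , -0.1]))
grip 0.26 [0.596 0.304 0.277] (array([-1.000e-01, -1.276e+02, -3.270e+01]), array([ 0. , -0. , -0.1]))
grip 0.2 [0.596 0.304 0.217] (array([  0. , -69.7, -17.2]), array([ 0. , -0. , -0.1]))
grip 0.13 [0.596 0.304 0.147] (array([ 0.2, -2.1,  1. ]), array([ 0. , -0. , -0.1]))
grip 0.12 [0.596 0.304 0.137] (array([0.2, 7.6, 3.6]), array([ 0. , -0. , -0.1]))
```

Request:
servo_tool(
  targets=[0,4,1,0,0,0,1,0,4,1,0,0,0,1,0,4,1,0,0,0,0.5,0,4,1,0,0,0,0.1,0,4,1,0,0,0,-0.15,0,4,1,0,0,0,-0.15,0,4,-12,0,0,0,-0.15,0,4,-40,0,0,0,-0.15,0,0,-75,0,0,0,-0.15,0,-25,-105,0,0,0,-0.15,0,-65,-120,0,0,0,-0.15,0,-110,-130,0,0,0,-0.15],
)

```text
t: 16.7
tcp_pos: [0.6252, 0.2077, 0.2859]
eef_rot: [-0.602, 0.785, 0.114, -0.09]
contact_force: [1.0, 0.6, -0.5]
opening: 0.0492
```

```bash
cat > n.py <<'E'
from h import *
s=state();print(s['t'],np.round(s['joint_positions'],3),s['tcp_pos'],s['contact_force'],s['opening'])
c=capture('scene'); P=cloud(c).reshape(-1,3); cv2.imwrite('pics/n1.png',cv2.resize(c['frame'][260:440,360:520],None,fx=3,fy=3))
for n,x,y in (('long',.514,.309),('short',.5775,.3645)):
    Q=P[(np.hypot(P[:,0]-x,P[:,1]-y)<.045)&(P[:,2]>.12)]
    for z in np.arange(.09,.24,.02):
        k=Q[(Q[:,2]>=z)&(Q[:,2]<z+.02)]
        if len(k)>3: print(n,round(z+.01,3),len(k),k.mean(0).round(4))
    print('top',np.percentile(Q[:,2],99))
K=np.array([.521,-.309,0])
for y in (70.3,-109.7):
  for z in (.25,.137): print(y,z,rows(K+[0,0,z],down(np.radians(y))))
E
python3 n.py
```

```text
16.7 [-0.161  0.598  1.448  1.116  1.832 -0.594] [0.62523455 0.20771921 0.28589796] [ 1.00177659  0.56728387 -0.45988742] 0.04915271292377193
long 0.12 31 [0.5199 0.3104 0.1244]
long 0.14 66 [0.5207 0.3102 0.14  ]
long 0.16 75 [0.5201 0.3107 0.16  ]
long 0.18 60 [0.522  0.3111 0.1816]
long 0.2 133 [0.5227 0.3118 0.1999]
long 0.22 236 [0.5172 0.3088 0.2179]
top 0.2212733754236732
short 0.12 22 [0.5869 0.3674 0.1275]
short 0.14 101 [0.5861 0.3678 0.1397]
short 0.16 225 [0.5796 0.3646 0.1583]
top 0.16182351755438534
70.3 0.25 (array([-252.3,  163.2, -437.1]), array([-68.8, -35.2, -45. ]))
70.3 0.137 (array([-253.4,  272.3, -407.7]), array([-68.8, -35.2, -45. ]))
-109.7 0.25 (array([-252.3,  163.2, -437.1]), array([-41. ,  80.2, 105.2]))
-109.7 0.137 (array([-253.4,  272.3, -407.7]), array([-41. ,  80.2, 105.2]))
```

View pics/n1.png

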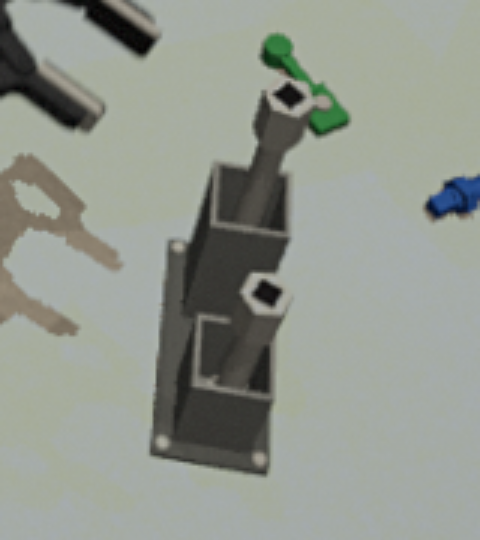

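Both bars stand head up: the long one at (290,95), top 0.221, and the short one at (265,292), top 0.162 m (floor + 150 mm = 0.159). On to the pointer knob.

Request:
servo_tool(
  targets=[-10,-10,-40,-2.4,4.7,6.2,-0.15,-30,-10,-80,-4.8,9.4,12.4,-0.15,-50,0,-120,-7.2,14.1,18.6,-0.15,-70,10,-160,-9.6,18.8,24.8,-0.15,-95,25,-200,-12,23.5,31,-0.15,-120,40,-240,-14.4,28.2,37.2,-0.15,-145,60,-280,-16.8,32.9,43.4,-0.15,-170,80,-320,-19.2,37.6,49.6,-0.15,-195,100,-360,-21.6,42.3,55.7,-0.15,-220,120,-400,-24,47,61.8,-0.15,-240,140,-430,-26.4,51.7,67.9,-0.15,-252,155,-437,-28.8,56.4,74,-0.15],
)

```text
t: 17.95
tcp_pos: [0.5192, -0.312, 0.2584]
eef_rot: [-0.224, 0.755, -0.616, -0.03]
contact_force: [0.2, 0.3, -0.9]
opening: 0.0486
```

```bash
cat > p.py <<'E'
from h import *
s=state();print(s['t'],np.round(s['joint_positions'],3),s['tcp_pos'],s['contact_force'],s['moment'],s['opening'])
K=np.array([.521,-.309,0]); y=-109.7
for z in (.22,.134): print(y,z,rows(K+[0,0,z],down(np.radians(y))))
x=R.from_quat(np.roll(s['eef_rot'],-1)).apply([1,0,0]); print('x yaw',np.degrees(np.arctan2(x[1],x[0])))
E
python3 p.py
```

```text
17.95 [-0.857  0.257  1.623  0.438  1.424  0.411] [ 0.51918827 -0.31203535  0.258401  ] [ 0.21137972  0.3033043  -0.86880309] [-0.16531497  0.10996332 -0.03002292] 0.048593595336899296
-109.7 0.22 (array([10. ,  9.4, 36. ]), array([-12.2,  23.4,  30.7]))
-109.7 0.134 (array([ 37.6,  35.3, 113.3]), array([-12.2,  23.4,  30.7]))
x yaw -75.33933614054837
```

Request:
servo_tool(
  targets=[5,5,18,-3,6,7.7,-0.15,10,9,36,-6,12,15.4,-0.15,10,9,36,-9,18,23,-0.15,10,9,36,-12.2,23.4,30.7,-0.15,10,9,36,-12.2,23.4,30.7,-0.15,10,9,36,-12.2,23.4,30.7,-0.15,10,9,36,-12.2,23.4,30.7,-0.15],
)

```text
t: 18.65
tcp_pos: [0.5214, -0.309, 0.2203]
eef_rot: [0.001, -0.577, 0.817, 0.0]
contact_force: [-0.9, 1.7, -0.0]
opening: 0.0488
```

```bash
python3 p.py; python3 -c "
from h import *
c=capture('wrist'); Q=cloud(c).reshape(-1,3); Q=Q[(np.hypot(Q[:,0]-.521,Q[:,1]+.309)<.04)&(Q[:,2]>.073)&(Q[:,2]<.09)]
print(len(Q),cv2.minAreaRect((Q[:,:2]*1000).astype(np.float32)),Q[:,2].max())
cv2.imwrite('pics/w4.png',c['frame'])"
```

```text
18.65 [-0.666  0.247  1.657  0.003  1.238  1.244] [ 0.52142753 -0.3089507   0.22030351] [-0.9456417   1.71755975 -0.02625208] [0.04704491 0.01283209 0.04099685] 0.04876085450503914
-109.7 0.22 (array([0.2, 0.4, 0.3]), array([-0. ,  0.1,  0.2]))
-109.7 0.134 (array([ 0.4,  0.4, 86.3]), array([-0. ,  0.1,  0.2]))
x yaw -109.50214737769855
1348 ((521.2896118164062, -313.23834228515625), (11.752828598022461, 43.812286376953125), 71.02128601074219) 0.08162446930147443
```

View pics/w4.png

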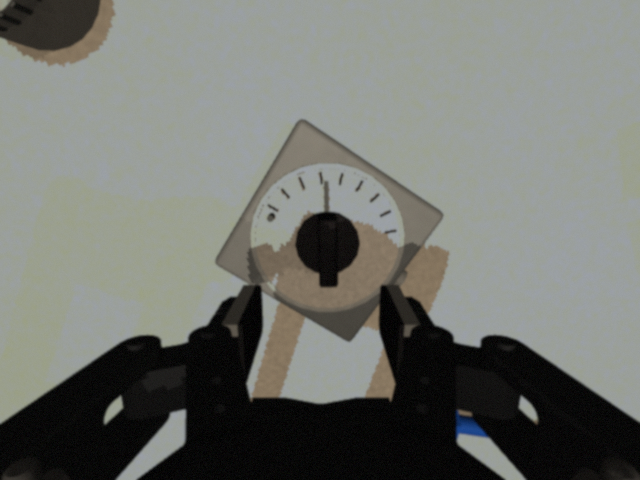

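The knob's bar is in line with the pads (328,250), with the pin at (270,215), so about 57° counter-clockwise is needed. Next I descend and grip.

Request:
servo_tool(
  targets=[1.5,0.4,30,0,0,-0.5,-0.15,1.5,0.4,60,0,0,-0.5,-0.15,1.5,0.4,78,0,0,-0.5,-0.15,1.5,0.4,86,0,0,-0.5,-0.15,1.5,0.4,86,0,0,-0.5,-0.15,1.5,0.4,86,0,0,-0.5,0.4,1.5,0.4,86,0,0,-0.5,1,1.5,0.4,86,0,0,-0.5,1,1.5,0.4,86,0,0,-0.5,1,1.5,0.4,86,0,0,-0.5,1],
  newtons=40,
)

```text
t: 19.7
tcp_pos: [0.5205, -0.3126, 0.1361]
eef_rot: [0.0, -0.58, 0.814, -0.002]
contact_force: [-3.0, -6.1, 1.3]
opening: 0.0108
```

```bash
python3 p.py
```

```text
19.7 [-0.67   0.348  1.706 -0.     1.085  1.233] [ 0.52053528 -0.31255481  0.13611084] [-3.04150832 -6.14658556  1.26036656] [-0.86971921  0.54690426  0.00238439] 0.010822405752315365
-109.7 0.22 (array([ -3.4,   0.5, -83.9]), array([-0.2, -0.1,  0.6]))
-109.7 0.134 (array([-3.5,  0.7,  2.1]), array([-0.2, -0.1,  0.6]))
x yaw -109.0512206110923
```

Request:
servo_tool(
  targets=[1,0,0,0,0,0,1,1,0,0,0,0,-6,1,1,0,0,0,0,-12,1,1,0,0,0,0,-18,1,1,0,0,0,0,-24,1,1,0,0,0,0,-30,1,1,0,0,0,0,-36,1,1,0,0,0,0,-42,1,1,0,0,0,0,-46,1,1,0,0,0,0,-49,1,1,0,0,0,0,-50,1],
)

```text
t: 20.8
tcp_pos: [0.5203, -0.3127, 0.1361]
eef_rot: [-0.0, 0.87, -0.492, 0.001]
contact_force: [1.0, 3.1, -2.7]
opening: 0.0111
```

```bash
python3 p.py
```

```text
20.8 [-6.710e-01  3.480e-01  1.705e+00  1.000e-03  1.086e+00  3.580e-01] [ 0.5203393  -0.31274123  0.13613362] [ 1.03780528  3.08936386 -2.7483257 ] [ 0.67777878 -0.01468045  0.01322008] 0.011076899936193457
-109.7 0.22 (array([ -2.7,  -2.6, -83.9]), array([-0.1, -0.1, 50.7]))
-109.7 0.134 (array([-2.9, -2.5,  2.1]), array([-0.1, -0.1, 50.7]))
x yaw -58.96634433970986
```

Request:
servo_tool(
  targets=[0,0,0,0,0,-2,1,0,0,0,0,0,-4,1,0,0,0,0,0,-6,1,0,0,0,0,0,-8,1,0,0,0,0,0,-8,1],
)

```text
t: 21.3
tcp_pos: [0.5203, -0.3127, 0.1362]
eef_rot: [-0.0, 0.902, -0.431, 0.001]
contact_force: [1.0, 0.2, -2.9]
opening: 0.0107
```

```bash
python3 p.py
```

```text
21.3 [-6.710e-01  3.480e-01  1.705e+00  1.000e-03  1.086e+00  2.190e-01] [ 0.52032279 -0.31273463  0.13618032] [ 0.98340184  0.22441854 -2.88161975] [ 0.15090523  0.0042938  -0.42570481] 0.01074453129707008
-109.7 0.22 (array([ -2.3,  -3. , -83.8]), array([-0.1, -0.1, 58.7]))
-109.7 0.134 (array([-2.5, -2.9,  2.2]), array([-0.1, -0.1, 58.7]))
x yaw -51.03360863194457
```

Request:
servo_tool(
  targets=[0,0,0,0,0,-2,1,0,0,0,0,0,-4,1,0,0,0,0,0,-4,1],
  newtons=60,
)

```text
t: 21.6
tcp_pos: [0.5203, -0.3129, 0.1363]
eef_rot: [-0.0, 0.916, -0.401, 0.002]
contact_force: [-0.5, 0.3, -2.7]
opening: 0.0102
```

```bash
python3 p.py
```

```text
21.6 [-0.672  0.348  1.705  0.002  1.086  0.152] [ 0.52029351 -0.31285243  0.13628343] [-0.46551916  0.31462422 -2.73477747] [ 0.06817045  0.11906304 -1.47297842] 0.0102365483123643
-109.7 0.22 (array([ -2.1,  -3.3, -83.7]), array([-0.2, -0.1, 62.5]))
-109.7 0.134 (array([-2.4, -3.1,  2.3]), array([-0.2, -0.1, 62.5]))
x yaw -47.228838322884755
```

The moment rises from 0 to −0.43 and then −1.47 N·m while turning, so the pointer is hard on its stop. I release here with the torque still toward the stop, then lift clear.

Request:
servo_tool(
  targets=[0,0,0,0,0,0,0.6,0,0,0,0,0,0,0.2,0,0,0,0,0,0,-0.15,0,0,0,0,0,0,-0.15,0,0,-15,0,0,0,-0.15,0,0,-50,0,0,0,-0.15,0,0,-90,0,0,0,-0.15,0,0,-100,0,0,0,-0.15,0,0,-100,0,0,0,-0.15,0,0,-100,0,0,0,-0.15],
)

```text
t: 22.6
tcp_pos: [0.5197, -0.3125, 0.236]
eef_rot: [-0.0, 0.916, -0.401, 0.001]
contact_force: [-0.6, 0.0, -0.9]
opening: 0.0493
```

```bash
python3 p.py; python3 -c "
from h import *
c=capture('wrist'); Q=cloud(c).reshape(-1,3); Q=Q[(np.hypot(Q[:,0]-.521,Q[:,1]+.312)<.04)&(Q[:,2]>.073)&(Q[:,2]<.09)]
print(len(Q),cv2.minAreaRect((Q[:,:2]*1000).astype(np.float32)))
t=capture('scene');w=cv2.resize(c['frame'][120:320,220:460],(480,400)); s=cv2.resize(t['frame'][280:440,390:490],(250,400))
cv2.imwrite('pics/fin.png',np.hstack([w,s]))"
```

```text
22.6 [-6.720e-01  2.300e-01  1.646e+00  1.000e-03  1.263e+00  1.520e-01] [ 0.51969834 -0.3125359   0.23600913] [-0.60351452  0.02602802 -0.9167141 ] [-0.05564346 -0.03978748 -0.01567437] 0.04925250458061925
-109.7 0.22 (array([-1.7, -3.3, 16. ]), array([-0.2, -0.1, 62.5]))
-109.7 0.134 (array([ -1.9,  -3.2, 102. ]), array([-0.2, -0.1, 62.5]))
x yaw -47.22270856593607
1178 ((521.0465698242188, -313.25823974609375), (44.129432678222656, 11.939908981323242), 37.67665100097656)
```

View pics/fin.png

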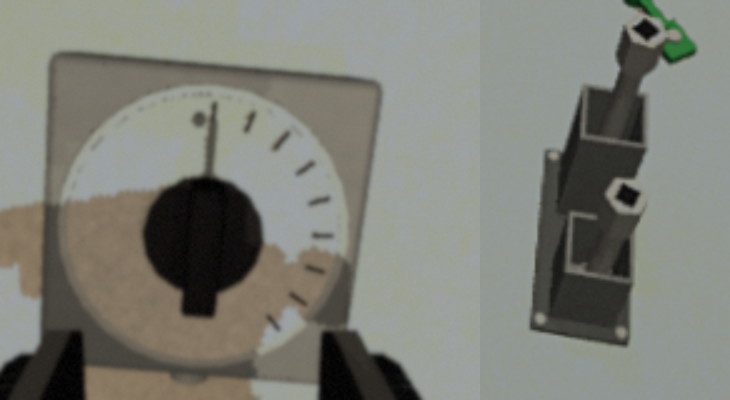

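The final view shows the needle (211,140) lying against the pin (199,118), and the knob at 37.7° against the checker's +x axis at 37.6°. Both bars stand in their tubes. I'm handing in.

```bash
python3 -c "
from plant import *
print(sign_off())"
```

```text
the job is handed in; nothing more can be done
None
```

The job is handed in, about 23 s into the 72 s limit. Sign-off gives no verdict, so the results below are from my own last checks.

- **Bars:** I stood the long chrome bar in the taller tube, then the short one in the lower tube, both head up. Depth puts their tops at 0.221 m and 0.162 m, against 0.219 m and 0.159 m expected when resting on the floor. That 2–3 mm difference is within the camera calibration. I did not touch the blue look-alikes.
- **Pointer:** I turned it counter-clockwise about 58° after the bars, until the moment rose to 1.5 N·m against the stop, then released it. Afterwards the knob's bar measured 37.7° and the checker's +x axis 37.6°. In the last picture the needle lies right beside the pin.
- **Limits:** The wrist force readings, taken after each move, stayed below about 8 N. The gripper ended open, about 10 cm above where it had held the knob and touching nothing.
- **Disagreements and gaps:** The top and wrist cameras differed by about 4 mm on the knob's position, which the grip absorbed. The gripper opening read 11.5 mm and 19 mm on the two 16 mm shafts, but both bars held without slipping. I did not re-measure the other things on the bench at the end; the arm kept clear of them in the pictures I took.

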